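# Draw a snap cap from the dispenser and click it onto the open sample vial

### The job

Pull the cap dispenser's sprung slide out to its stop and let it spring home, so that it leaves one cap lying on the front of its base. Then set that cap on the one open vial in the rack and press it straight down past the click until it is fully home; keep bearing down on it firmly and finish that way, still holding and pressing the cap, with nothing let go. Take only the one cap and leave the other things on the worktop where they are.

Things in the scene. Friction and masses are not known exactly. Their poses are not given: they have to be found in the camera images.
- dispenser: Cap dispenser, fixed: grey base 206 x 84 mm, 8 mm thick; on it a square clear-sided magazine (44 x 42 mm, top at 70 mm) with a stack of three caps, the lowest on the base. Origin on the worktop under the magazine's axis; -x points to the front, where the slide comes out and the bare base (to 111 mm ahead of the origin) receives the cap. A covered channel 28 mm high reaches 95 mm behind.
- slide (a joint): Sprung slide: 0 = home, 0.075 m = out at its stop (dispenser's -x). The spring pulls 1 N at home, 5 N at the stop; let go, it runs home in 0.5 s. Going out it pushes the lowest cap along the base; going back it leaves it there, open side down, centre 72 to 80 mm ahead of the dispenser's origin, and the next cap drops in. Home, its front end is 50 mm ahead of the origin.
- slide_tab (a point): Centre of the black upright pull tab on the slide: 9 mm thick (dispenser's x), 24 mm wide (its y), from 27 to 54 mm above the worktop (this point: 42 mm). At home it stands 44 mm in front of the dispenser's origin, 22 mm in front of the magazine. It moves with the slide.
- cap_1_center (a point): Centre of the lowest cap, the one the slide delivers: white ribbed plastic snap cap, 31 mm diameter, 13 mm high, 12 g, closed top, open side down; the point is on the axis, 6.5 mm above its lower edge. A bead inside the lower edge snaps under the vial's lip.
- cap_2_center (a point): Centre of the next cap in the magazine, same kind; it stays in the dispenser.
- rack: Wooden block, fixed, 58 x 178 mm, 34 mm high, with three wells in a row along its y, 58 mm apart. Origin on the worktop under its middle.
- vial_mouth (a point): Centre of the rim of the open glass vial, 72 mm above the worktop, z up. The vial (27 mm diameter, lip 24 mm) stands fast in one of the three wells. The cap's bead meets the lip with the cap's centre 5 mm above this point, clicks over it at about 9 to 15 N, and is home (inside on the rim) with its centre 2.5 mm below this point. It goes on if started within 2 mm of the axis.
- capped_vial_1: A like vial in the rack that already has its cap on; top of its cap 76 mm above the worktop. Origin on the axis at its foot, 6 mm above the worktop.
- capped_vial_2: The other capped vial, same sizes.
- screw_vial_center (a point): Bystander: loose screw-cap vial, 36 mm diameter, 65 mm high, standing; its centre.
- carton_center (a point): Bystander: loose small folding carton 56 x 34 mm, 70 mm high, standing; its centre.
- marker_center (a point): Bystander: loose felt marker 134 mm long, 15 mm thick, lying; its centre.

How it is judged:
On the way, in this order (a step that is already met when the one before it is completed fails the run):
1. the slide is pulled out to its stop (value of joint slide above 0.072 m), for 0.1 s.
2. the slide is home again and has left the cap lying on the front of the base (value of joint slide below 0.004 m and x of cap_1_center in the frame of dispenser below -0.062 m and height (world z) of cap_1_center below 0.02 m), for 0.1 s.
3. the cap has clicked over the open vial's lip (z of cap_1_center in the frame of vial_mouth below -0.0015 m and horizontal distance between cap_1_center and vial_mouth below 0.0025 m), for 0.2 s.
At the end, for the whole second after the job is handed in: The delivered cap is home on the open vial (centre 1.5 mm or more below the rim, within 2.5 mm of the axis, level within 0.08 rad); the fingers are on it and press its underside on the rim with over 4 N; the slide is home within 4 mm and the next cap still in the dispenser (all of step 3 and angle between cap_1_center's own z axis and vertical below 0.08 rad and contact force between cap_1 and vial_rim above 4 N and contact force between the fingers and cap_1 above 3 N and value of joint slide below 0.004 m and horizontal distance between cap_2_center and dispenser below 0.012 m); the arm keeps its last pose, push and grip.
It fails at once if a second cap is drawn (x of cap_2_center in the frame of dispenser below -0.04 m).
It fails at once if a bystander is knocked about (distance of any of screw_vial_center, carton_center, marker_center from where it was at the start of the episode above 0.03 m).
It also fails if it takes over 45 s, if anything falls off the work surface, if the arm or the gripper's body presses on something with over 40 N, if the wrist force passes 120 N, or if a joint passes its speed limit or range.

### The arm

A 6-joint arm with a two-finger parallel gripper is mounted at the origin on a cart in front of the work surface, level with it; the furniture and walls round the work are solid. World frame = base frame: x ahead of the robot, y to its left, z up, the work surface at z = 0. Lengths are in m, angles in rad, forces in N, time in s.
With the tool pointing down it reaches from about 0.2 to 0.875 m from the base axis. Payload 3.4 kg.
Tool frame: the origin (TCP) lies on the centre line of the jaws, within the pads' length; the fingertips stand ctrl.tips_ahead ahead of it and the grasp point (between the pads) is the TCP (ctrl.tips_ahead is the distance from the TCP to the fingertips, in m); z points along the fingers, y is the line along which they close (so a half turn about z gives the same grasp; the last joint's range is limited). The gripper opens to 94 mm and grips with 3 to 60 N. Pads are 16 mm wide; open, the fingers measure 119 mm over their backs; the gripper's body (75 mm by 177 mm) begins 78 mm behind the grasp point.
Start: joints at [-1.23, 0.276, 1.505, -0, 1.361, -0.121], TCP at [0.256, -0.515, 0.224] pointing down, gripper open.
Joint ranges: [-2.89, 2.89], [-0.75, 2.08], [0.22, 2.7], [-1.18, 4.32], [0.11, 2.71], [-2.7, 2.7]. Speed limits (rad/s): [2.57, 2.57, 3.14, 3.14, 3.14, 3.14].

### API

Orientations are given as a rotation vector (axis times angle).
In Python, from plant import status, eyes, ctrl gives the robot as it stands.
- The arm moves only by the tool arm_command, never from a script. Its argument "motion" is a list of rows, each an object of numbers: "tx", "ty", "tz": the shift along the tool's x, y, z in m; "wx", "wy", "wz": the turn, a rotation vector about the tool's x, y, z in rad; "hand": the finger opening in m, from 0 to 0.094. In form: [{"tx": .., "ty": .., "tz": .., "wx": .., "wy": .., "wz": .., "hand": ..}, ...]. A call has 1 to 20 rows; each row shifts and turns the commanded pose from where the row before left it, along the tool's axes as they then stand; what a row does not reach is not made up. A row lasts 1/12 s, in which the tool goes at most 41.7 mm and 7.16 degrees, less where a joint would pass 70% of its speed; a pose out of reach is approached as far as the arm can. A call with a gripper value outside its range is refused whole. The fingers move at their own pace and stop on an object; "squeeze" is the grip in N (left out, the last holds). Time passes only in rows, so rows that do not move let the fingers close. It gives the time, the measured TCP pose, the force, the opening and the grip force at its end, in the units of the state.
- status.get_state(): the state, without advancing time (a new reading comes with each control period).
- eyes.snapshot(name): name is "scene" or "side" or "wrist"; returns (picture, depth): 480x640x3 uint8, red, green, blue; 480x640 float32, m along the optical axis (not along the pixel's ray), 0 where there is no reading.
- eyes.camera_params(name): a dict with "fx", "fy", "cx", "cy" (pixels), "k1" (the pictures are not rectified: a ray, as slopes to the right and down, at radius r is drawn at 1 + k1 r^2 times it, then the intrinsics apply), "rvec" (rotation vector, rad) and "tvec" (3), from world to camera coordinates, as OpenCV has them. Camera axes: x right, y down, z forward; pixel columns grow to the right and rows downward; lengths in m; the calibration is good to about 2 mm. A picture is of the moment at which its call begins: read the wrist's pose just before it. camera_params takes no time and is no camera call; for the wrist camera it gives the pose at the moment of the call.
- ctrl.job_done(): hands the job in; it is judged then, once.
The state is a dict: "time": time; "qpos": joint angles; "joint_vel": joint speeds; "effort": joint torques, N m; "eef_pos": TCP position; "tool_rot": TCP orientation; "wrist_force": force on the tool from outside, world axes, zero at the start; "ft_torque": the same for the moment, N m; "width": finger opening in m; "finger_force": force on a finger pad.
Only numpy, scipy, OpenCV 4.12 (cv2) and the standard library are available. Lean on these libraries where they do the work, as an engineer would, in place of code of your own. Each camera call takes 0.05 s, during which the arm holds its last target. There are 200 camera calls.

## Working session

There is one attempt and no reset: what is moved stays moved. The work goes in short steps, Python scripts to look and compute and a tool call to move; the robot and the scene stay as the last step left them, time stands still between calls to the robot, and variables do not carry over. Pictures are saved under pics/ and viewed, at most 10 in all, crops included, and the job is handed in when it is done.

Besides the shell and the picture viewer there is one more tool, called after "Call:" as a command line: name --argument value ..., lists and objects as JSON in quotes. arm_command: Moves the arm, as the interface text tells. Its arguments: {"type":"object","properties":{"motion":{"type":"array"},"squeeze":{"type":"number"}},"required":["motion"]}

```bash
ls; mkdir -p pics; cat > h.py <<'E'
import numpy as np, cv2
from plant import status, eyes, ctrl
R=lambda v: cv2.Rodrigues(np.array(v,float))[0]
def snap(n):
    p=eyes.camera_params(n); im,d=eyes.snapshot(n); return p,im,d
def rays(p,uv):
    uv=np.atleast_2d(np.array(uv,float)); a=np.c_[(uv[:,0]-p['cx'])/p['fx'],(uv[:,1]-p['cy'])/p['fy']]
    s=a.copy()
    for _ in range(20): s=a/(1+p['k1']*(s**2).sum(1,keepdims=True))
    Rm=R(p['rvec']); t=np.array(p['tvec']).ravel()
    return -Rm.T@t, np.c_[s,np.ones(len(s))]@Rm, s
def plane(p,uv,z):
    o,d,_=rays(p,uv); return o+d*((z-o[2])/d[:,2])[:,None]
def cloud(p,d):
    v,u=np.mgrid[0:480,0:640]; o,r,_=rays(p,np.c_[u.ravel(),v.ravel()])
    P=o+r*d.ravel()[:,None]; P[d.ravel()==0]=np.nan; return P.reshape(480,640,3)
E
python3 - <<'E'
from h import *
s=status.get_state(); print(s, ctrl.tips_ahead)
for n in ['scene','side','wrist']:
    p,im,d=snap(n); print(n,p); cv2.imwrite(f'pics/{n}0.png',im[:,:,::-1]); np.savez(f'pics/{n}0.npz',im=im,d=d,**p)
a=cv2.imread('pics/scene0.png');b=cv2.imread('pics/side0.png')
E
```

```text
pics
{'time': 0.0, 'qpos': array([-1.22998344e+00,  2.76610879e-01,  1.50611155e+00, -5.79479999e-06,
        1.36068570e+00, -1.21012079e-01]), 'joint_vel': array([ 4.37472922e-04, -8.23776671e-04,  5.89558337e-05, -6.19561251e-04,
        2.09820086e-09, -7.39021936e-04]), 'effort': array([ 1.90355684e-03, -4.04570389e+01, -2.37225902e+01,  7.04180938e-02,
        3.43189202e-02, -1.29530526e-04]), 'eef_pos': array([ 0.25602075, -0.51427273,  0.22360425]), 'tool_rot': array([-3.05645191e+00, -7.18592368e-01,  3.21439588e-04]), 'wrist_force': array([ 0.33247117, -0.55766151, -0.23377435]), 'ft_torque': array([-0.02728449, -0.00211204, -0.01268658]), 'finger_force': 0.0, 'width': 0.0940261673507634} 0.019
scene {'fx': 497.6349247235221, 'fy': 497.6349247235221, 'cx': 317.66739485568934, 'cy': 238.04064792171008, 'k1': 0.04018702917885146, 'rvec': array([ 1.82036443, -0.8936209 ,  0.54887095]), 'tvec': array([-0.32433671,  0.24524791,  0.72431546])}
side {'fx': 450.61473480473455, 'fy': 450.61473480473455, 'cx': 315.96178227823714, 'cy': 235.22195800205267, 'k1': -0.01982955472148366, 'rvec': array([ 0.65790286, -2.30213505,  1.55075284]), 'tvec': array([0.45939671, 0.18630952, 0.81650783])}
wrist {'fx': 374.9041170698264, 'fy': 374.9041170698264, 'cx': 316.26877722448256, 'cy': 240.86052726205332, 'k1': -0.04740567002608641, 'rvec': array([-2.49004832,  1.54108391,  0.19315331]), 'tvec': array([-0.57306476, -0.02644539,  0.39148068])}
```

View pics/scene0.png

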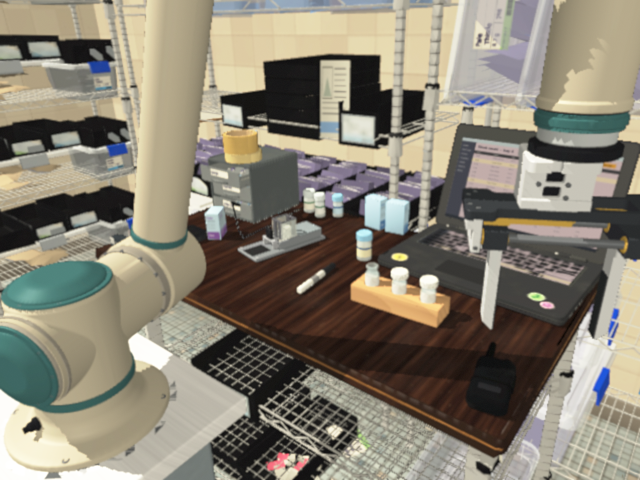

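View pics/side0.png

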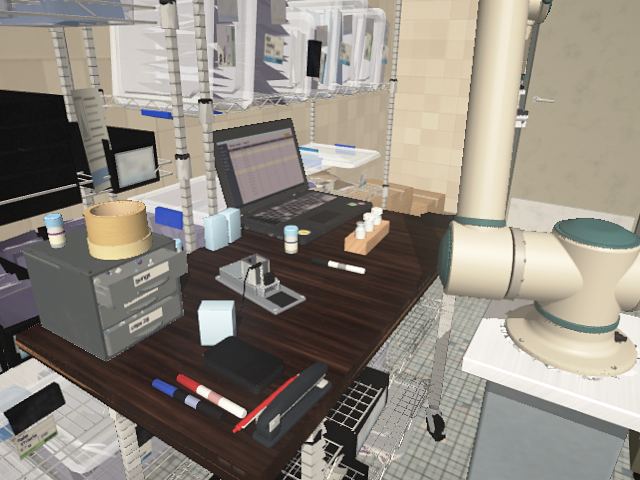

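The scene view shows the dispenser near (283,238) with its front at (243,254). The rack is near (400,297), with the open vial at its left end (372,270). The side view shows the tab at (268,280), the magazine at (252,270) and the base front at (290,300).

```bash
python3 - <<'E'
from h import *
def L(n):
    z=np.load(f'pics/{n}0.npz'); return {k:z[k] for k in z.files}
s,t=L('scene'),L('side')
print('rackvial',plane(s,[[372,266],[400,271],[429,280]],.074), plane(t,[[361,229],[368,219],[376,212]],.074))
print('base corners scene',plane(s,[[238,252],[251,261],[326,238]],.008))
print('base corners side',plane(t,[[284,312],[305,296],[217,273]],.008))
print('tab side',plane(t,[[268,274]],.054))
for n,c in (('scene',s),('side',t)):
    P=cloud(c,c['d']); 
    m=(P[...,2]>.002)&(P[...,2]<.013)&(P[...,0]>.35)&(P[...,0]<.85)&(abs(P[...,1])<.4)
    hs=c['im'].astype(int); g=m&((hs.max(2)-hs.min(2))<20)&(hs.mean(2)>80)
    k,lab,st,ce=cv2.connectedComponentsWithStats(g.astype(np.uint8))
    for i in np.argsort(-st[1:,4])[:3]+1:
        q=P[lab==i]; print(n,st[i],cv2.minAreaRect(q[:,:2].astype(np.float32)*1000))
        b=cv2.boxPoints(cv2.minAreaRect(q[:,:2].astype(np.float32)*1000)); print(b.round())
    # heights > 60mm
    m=(P[...,2]>.06)&(P[...,2]<.085)&(P[...,0]>.2)&(P[...,0]<.85)&(abs(P[...,1])<.4)
    k,lab,st,ce=cv2.connectedComponentsWithStats(m.astype(np.uint8))
    for i in range(1,k):
        if st[i,4]>15: print(n,'hi',st[i],np.median(P[lab==i],0).round(3),np.percentile(P[lab==i][:,2],98).round(3))
E
```

```text
rackvial [[ 0.48952603 -0.15882932  0.074     ]
 [ 0.50267395 -0.2119826   0.074     ]
 [ 0.50265724 -0.2710789   0.074     ]] [[ 0.47481325 -0.10565627  0.074     ]
 [ 0.49078086 -0.17950593  0.074     ]
 [ 0.49615334 -0.2414475   0.074     ]]
base corners scene [[0.47583214 0.20646087 0.008     ]
 [0.46001672 0.14658231 0.008     ]
 [0.66099314 0.08676724 0.008     ]]
base corners side [[0.47742803 0.21792929 0.008     ]
 [0.47636937 0.14447661 0.008     ]
 [0.6980588  0.1656589  0.008     ]]
tab side [[0.54438024 0.17792919 0.054     ]]
scene [238 234  87  28 683] ((578.9216918945312, 160.039306640625), (87.7256851196289, 207.68032836914062), 76.83106994628906)
[[468. 141.]
 [670.  94.]
 [690. 179.]
 [488. 226.]]
scene [236 216  19   7  53] ((640.33544921875, 352.235595703125), (75.0361557006836, 11.011330604553223), 86.2946548461914)
[[632. 315.]
 [643. 314.]
 [648. 389.]
 [637. 390.]]
scene [310 276  11  11  39] ((474.49737548828125, -27.13255500793457), (39.60676956176758, 5.583398342132568), 7.131190299987793)
[[455. -27.]
 [455. -32.]
 [494. -27.]
 [494. -22.]]
scene hi [229 
[... 924 characters left out ...]
5.]]
side [328 261  36  13 161] ((467.94989013671875, -16.661264419555664), (86.44783020019531, 13.299306869506836), 3.474790334701538)
[[424. -13.]
 [425. -26.]
 [511. -21.]
 [511.  -7.]]
side hi [363 207  19  15 167] [ 0.502 -0.218  0.073] 0.076
side hi [203 208  38  21 449] [0.804 0.029 0.077] 0.082
side hi [356 222   9   7  53] [ 0.497 -0.145  0.068] 0.072
side hi [284 226  14   6  71] [ 0.635 -0.036  0.064] 0.065
side hi [174 239   8   5  19] [0.815 0.166 0.061] 0.063
side hi [242 254  27  13 167] [0.595 0.155 0.067] 0.07
side hi [144 277  37  28 418] [0.643 0.362 0.071] 0.082
side hi [244 281   2  11  22] [0.529 0.27  0.074] 0.084
side hi [198 301  37  16 520] [0.525 0.348 0.069] 0.071
```

Call:
arm_command --motion '[{"tx":0.028,"ty":-0.024},{"tx":0.028,"ty":-0.024},{"tx":0.028,"ty":-0.024},{"tx":0.028,"ty":-0.024},{"tx":0.028,"ty":-0.024},{"tx":0.028,"ty":-0.024},{"tx":0.028,"ty":-0.024},{"tx":0.028,"ty":-0.024},{"tx":0.028,"ty":-0.024},{"tx":0.028,"ty":-0.024},{"tx":0.028,"ty":-0.024},{"tx":0.028,"ty":-0.024},{"tx":0.028,"ty":-0.024},{"tx":0.028,"ty":-0.024},{"tx":0.028,"ty":-0.024},{"tx":0.028,"ty":-0.024},{"tx":0.028,"ty":-0.024},{"tx":0.028,"ty":-0.024},{"tx":0.028,"ty":-0.024},{"tx":0.028,"ty":-0.024}]'

```text
validation failed for argument at $.mo...
```

Call:
arm_command --motion '[{"wz":0.116},{"wz":0.116},{"wz":0.116},{"wz":0.116},{"wz":0.116},{"wz":0.116},{},{}]'

```text
validation failed for argument at $.mo...
```

```bash
python3 - <<'E'
from h import *
s=status.get_state(); print(s['time'],s['eef_pos'],s['qpos'],R(s['tool_rot']).round(3))
p,im,d=snap('wrist'); cv2.imwrite('pics/w1.png',im[:,:,::-1]); np.savez('pics/w1.npz',im=im,d=d,**p)
P=cloud(p,d)
for lo,hi in ((.003,.012),(.064,.074),(.05,.058)):
    m=(P[...,2]>lo)&(P[...,2]<hi)
    k,lab,st,ce=cv2.connectedComponentsWithStats(m.astype(np.uint8))
    for i in range(1,k):
        if st[i,4]>150: q=P[lab==i];print(lo,st[i],np.median(q,0).round(4),cv2.minAreaRect(q[:,:2].astype(np.float32)*1000))
E
```

```text
0.15 [ 0.25606485 -0.51439722  0.22382315] [-1.22999513e+00  2.76447507e-01  1.50579608e+00  1.24541326e-05
  1.36073479e+00 -1.20975740e-01] [[ 0.895  0.446 -0.   ]
 [ 0.446 -0.895  0.001]
 [ 0.    -0.001 -1.   ]]
```

View pics/w1.png

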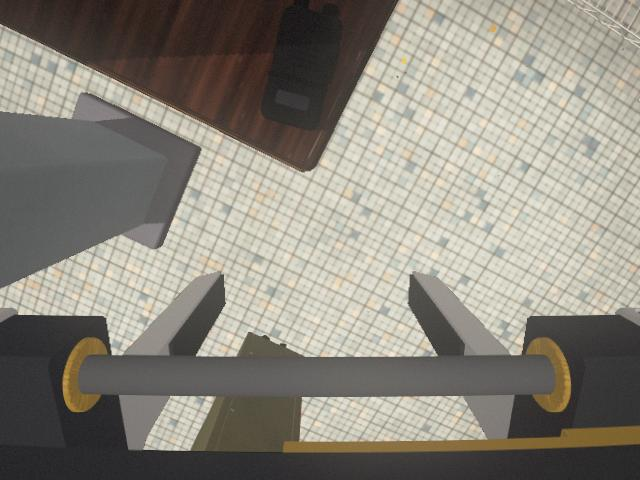

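The wrist view shows only the floor, the worktop corner and the fingers at (200,300) and (430,300). The arm hasn't moved, because the rows were refused. I'll resend them with every key filled in.

Call:
arm_command --motion '[{"tx":0.028,"ty":-0.024,"tz":0,"wx":0,"wy":0,"wz":0,"hand":0.094},{"tx":0.028,"ty":-0.024,"tz":0,"wx":0,"wy":0,"wz":0,"hand":0.094},{"tx":0.028,"ty":-0.024,"tz":0,"wx":0,"wy":0,"wz":0,"hand":0.094},{"tx":0.028,"ty":-0.024,"tz":0,"wx":0,"wy":0,"wz":0,"hand":0.094},{"tx":0.028,"ty":-0.024,"tz":0,"wx":0,"wy":0,"wz":0,"hand":0.094},{"tx":0.028,"ty":-0.024,"tz":0,"wx":0,"wy":0,"wz":0,"hand":0.094},{"tx":0.028,"ty":-0.024,"tz":0,"wx":0,"wy":0,"wz":0,"hand":0.094},{"tx":0.028,"ty":-0.024,"tz":0,"wx":0,"wy":0,"wz":0,"hand":0.094},{"tx":0.028,"ty":-0.024,"tz":0,"wx":0,"wy":0,"wz":0,"hand":0.094},{"tx":0.028,"ty":-0.024,"tz":0,"wx":0,"wy":0,"wz":0,"hand":0.094}]'

```text
time: 1.03
eef_pos: [0.4001, -0.1734, 0.2245]
tool_rot: [3.058, 0.718, 0.0]
wrist_force: [1.6, -0.3, 0.1]
width: 0.0942
finger_force: 0.0
```

Call:
arm_command --motion '[{"tx":0.024,"ty":-0.028,"tz":0,"wx":0,"wy":0,"wz":0,"hand":0.094},{"tx":0.024,"ty":-0.028,"tz":0,"wx":0,"wy":0,"wz":0,"hand":0.094},{"tx":0.024,"ty":-0.028,"tz":0,"wx":0,"wy":0,"wz":0,"hand":0.094},{"tx":0.024,"ty":-0.028,"tz":0,"wx":0,"wy":0,"wz":0,"hand":0.094},{"tx":0.024,"ty":-0.028,"tz":0,"wx":0,"wy":0,"wz":0,"hand":0.094},{"tx":0.024,"ty":-0.028,"tz":0,"wx":0,"wy":0,"wz":0,"hand":0.094},{"tx":0.024,"ty":-0.028,"tz":0,"wx":0,"wy":0,"wz":0,"hand":0.094},{"tx":0.024,"ty":-0.028,"tz":0,"wx":0,"wy":0,"wz":0,"hand":0.094},{"tx":0.024,"ty":-0.028,"tz":0,"wx":0,"wy":0,"wz":0,"hand":0.094},{"tx":0.024,"ty":-0.028,"tz":0,"wx":0,"wy":0,"wz":0,"hand":0.094},{"tx":0,"ty":0,"tz":0,"wx":0,"wy":0,"wz":0.116,"hand":0.094},{"tx":0,"ty":0,"tz":0,"wx":0,"wy":0,"wz":0.116,"hand":0.094},{"tx":0,"ty":0,"tz":0,"wx":0,"wy":0,"wz":0.116,"hand":0.094},{"tx":0,"ty":0,"tz":0,"wx":0,"wy":0,"wz":0.116,"hand":0.094},{"tx":0,"ty":0,"tz":0,"wx":0,"wy":0,"wz":0.116,"hand":0.094},{"tx":0,"ty":0,"tz":0,"wx":0,"wy":0,"wz":0.116,"hand":0.094},{"tx":0,"ty":0,"tz":0,"wx":0,"wy":0,"wz":0,"hand":0.094},{"tx":0,"ty":0,"tz":0,"wx":0,"wy":0,"wz":0,"hand":0.094}]'

```text
time: 2.53
eef_pos: [0.4899, 0.1824, 0.2243]
tool_rot: [3.12, -0.362, -0.0]
wrist_force: [-0.9, -0.4, 0.2]
width: 0.0944
finger_force: 0.0
```

```bash
python3 - <<'E'
from h import *
s=status.get_state(); print(s['time'],s['eef_pos'],s['qpos'],R(s['tool_rot']).round(3))
p,im,d=snap('wrist'); cv2.imwrite('pics/w1.png',im[:,:,::-1]); np.savez('pics/w1.npz',im=im,d=d,**p)
P=cloud(p,d); print('cam',rays(p,[[320,240]])[0])
for lo,hi in ((.003,.012),(.064,.074),(.05,.058)):
    m=(P[...,2]>lo)&(P[...,2]<hi)
    k,lab,st,ce=cv2.connectedComponentsWithStats(m.astype(np.uint8))
    for i in range(1,k):
        if st[i,4]>150: q=P[lab==i];print(lo,st[i],np.median(q,0).round(4),cv2.minAreaRect(q[:,:2].astype(np.float32)*1000))
E
```

```text
2.5333 [0.48989753 0.18239792 0.22428965] [ 2.23328508e-01  1.97466619e-01  1.61300758e+00 -9.06284482e-05
  1.33148032e+00  2.02537035e+00] [[ 0.973 -0.229 -0.   ]
 [-0.229 -0.973 -0.   ]
 [-0.     0.    -1.   ]]
cam [0.55731722 0.16679983 0.38522749]
0.003 [109   0  35 106 424] [0.6845 0.3211 0.0075] ((684.9912109375, 321.221435546875), (11.859054565429688, 96.19571685791016), 83.60726928710938)
0.003 [156   0  67 183 755] [0.6384 0.2706 0.0053] ((634.2760009765625, 271.3860778808594), (176.286376953125, 7.820209980010986), 3.596637010574341)
0.003 [496   0  24  33 190] [ 0.6296 -0.0264  0.0075] ((631.720458984375, -30.834896087646484), (31.503204345703125, 13.28504753112793), 22.177562713623047)
0.003 [ 269    7   91  219 8099] [0.5299 0.1772 0.0087] ((580.74365234375, 162.87167358398438), (84.49414825439453, 204.51612854003906), 77.24495697021484)
0.003 [492 107  32 129 539] [ 0.4941 -0.0134  0.0101] ((488.91180419921875, -14.504666328430176), (133.26309204101562, 5.037166595458984), 5.214287281036377)
0.003 [602 107  32  66 399] [ 0.5003 -0.1217  0.008 ] ((501.949462890625, -124
[... 1203 characters left out ...]
] ((527.6803588867188, 343.03564453125), (56.34736633300781, 35.389869689941406), 32.89259719848633)
0.05 [ 85   0  35  98 443] [0.6762 0.3211 0.054 ] ((677.262451171875, 321.18048095703125), (6.296824932098389, 77.40472412109375), 86.41252899169922)
0.05 [521   0  30  19 179] [ 0.6244 -0.0271  0.0542] ((623.806640625, -31.88861656188965), (26.679704666137695, 7.814436912536621), 52.447940826416016)
0.05 [302 157  27  11 281] [0.5452 0.1709 0.0548] ((545.1239624023438, 170.84803771972656), (22.6639404296875, 8.668109893798828), 76.7354507446289)
0.05 [122 192  50  67 271] [0.5322 0.3291 0.0542] ((528.4215087890625, 329.115478515625), (64.07718658447266, 28.521940231323242), 2.71132230758667)
```

View pics/w1.png

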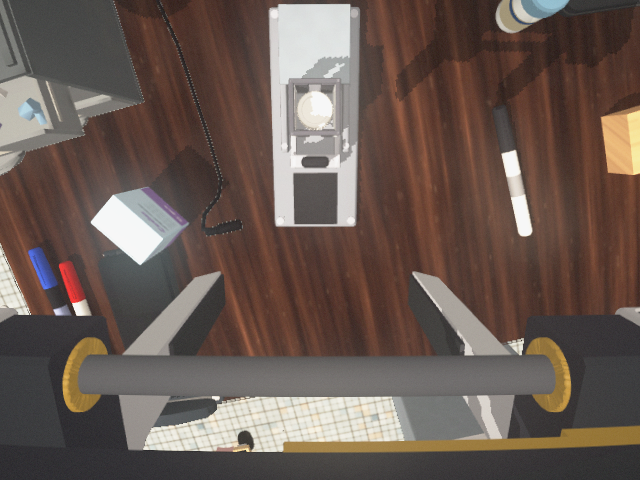

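The view shows the dispenser upright in the picture. The magazine is at (315,107), the tab at (315,162) and the bare front of the base at (315,200). The measured heights (70 and 54 mm) and sizes match the description, so I'm going down to the tab.

Call:
arm_command --motion '[{"tx":0.028,"ty":-0.0015,"tz":0,"wx":0,"wy":0,"wz":0,"hand":0.05},{"tx":0.028,"ty":0,"tz":0,"wx":0,"wy":0,"wz":0,"hand":0.05},{"tx":0,"ty":0,"tz":0.035,"wx":0,"wy":0,"wz":0,"hand":0.05},{"tx":0,"ty":0,"tz":0.035,"wx":0,"wy":0,"wz":0,"hand":0.05},{"tx":0,"ty":0,"tz":0.035,"wx":0,"wy":0,"wz":0,"hand":0.05},{"tx":0,"ty":0,"tz":0.035,"wx":0,"wy":0,"wz":0,"hand":0.05},{"tx":0,"ty":0,"tz":0.025,"wx":0,"wy":0,"wz":0,"hand":0.05},{"tx":0,"ty":0,"tz":0.012,"wx":0,"wy":0,"wz":0,"hand":0.05},{"tx":0,"ty":0,"tz":0,"wx":0,"wy":0,"wz":0,"hand":0.05}]'

```text
time: 3.33
eef_pos: [0.5422, 0.1703, 0.044]
tool_rot: [3.118, -0.364, -0.011]
wrist_force: [0.1, -0.4, 0.1]
width: 0.05
finger_force: 0.0
```

Call:
arm_command --motion '[{"tx":0,"ty":0,"tz":0,"wx":0,"wy":0,"wz":0,"hand":0.0},{"tx":0,"ty":0,"tz":0,"wx":0,"wy":0,"wz":0,"hand":0.0},{"tx":0,"ty":0,"tz":0,"wx":0,"wy":0,"wz":0,"hand":0.0},{"tx":0,"ty":0,"tz":0,"wx":0,"wy":0,"wz":0,"hand":0.0},{"tx":0,"ty":0,"tz":0,"wx":0,"wy":0,"wz":0,"hand":0.0}]' --squeeze 35

```text
time: 3.75
eef_pos: [0.5459, 0.1706, 0.0489]
tool_rot: [3.12, -0.366, 0.005]
wrist_force: [-0.0, -1.4, 3.3]
width: 0.0238
finger_force: 35.0
```

Call:
arm_command --motion '[{"tx":-0.012,"ty":0,"tz":0,"wx":0,"wy":0,"wz":0,"hand":0.0},{"tx":-0.012,"ty":0,"tz":0,"wx":0,"wy":0,"wz":0,"hand":0.0},{"tx":-0.012,"ty":0,"tz":0,"wx":0,"wy":0,"wz":0,"hand":0.0},{"tx":-0.012,"ty":0,"tz":0,"wx":0,"wy":0,"wz":0,"hand":0.0},{"tx":-0.012,"ty":0,"tz":0,"wx":0,"wy":0,"wz":0,"hand":0.0},{"tx":-0.008,"ty":0,"tz":0,"wx":0,"wy":0,"wz":0,"hand":0.0},{"tx":-0.006,"ty":0,"tz":0,"wx":0,"wy":0,"wz":0,"hand":0.0},{"tx":-0.002,"ty":0,"tz":0,"wx":0,"wy":0,"wz":0,"hand":0.0},{"tx":0,"ty":0,"tz":0,"wx":0,"wy":0,"wz":0,"hand":0.0},{"tx":0,"ty":0,"tz":0,"wx":0,"wy":0,"wz":0,"hand":0.0},{"tx":0,"ty":0,"tz":0,"wx":0,"wy":0,"wz":0,"hand":0.0}]'

```text
time: 4.67
eef_pos: [0.4733, 0.1874, 0.0489]
tool_rot: [3.119, -0.364, 0.01]
wrist_force: [2.5, -6.1, 3.0]
width: 0.0236
finger_force: 35.0
```

Call:
arm_command --motion '[{"tx":-0.002,"ty":0,"tz":0,"wx":0,"wy":0,"wz":0,"hand":0.0},{"tx":-0.001,"ty":0,"tz":0,"wx":0,"wy":0,"wz":0,"hand":0.0},{"tx":0,"ty":0,"tz":0,"wx":0,"wy":0,"wz":0,"hand":0.0},{"tx":0,"ty":0,"tz":0,"wx":0,"wy":0,"wz":0,"hand":0.0}]'

```text
time: 5.0
eef_pos: [0.4726, 0.1876, 0.0489]
tool_rot: [3.119, -0.363, 0.016]
wrist_force: [7.9, -7.1, -0.3]
width: 0.0238
finger_force: 35.0
```

Call:
arm_command --motion '[{"tx":0,"ty":0,"tz":0,"wx":0,"wy":0,"wz":0,"hand":0.06},{"tx":0,"ty":0,"tz":0,"wx":0,"wy":0,"wz":0,"hand":0.06},{"tx":0,"ty":0,"tz":0,"wx":0,"wy":0,"wz":0,"hand":0.06},{"tx":0,"ty":0,"tz":0,"wx":0,"wy":0,"wz":0,"hand":0.06},{"tx":0,"ty":0,"tz":0,"wx":0,"wy":0,"wz":0,"hand":0.06},{"tx":0,"ty":0,"tz":0,"wx":0,"wy":0,"wz":0,"hand":0.06},{"tx":0,"ty":0,"tz":0,"wx":0,"wy":0,"wz":0,"hand":0.06},{"tx":0,"ty":0,"tz":0,"wx":0,"wy":0,"wz":0,"hand":0.06},{"tx":0,"ty":0,"tz":-0.03,"wx":0,"wy":0,"wz":0,"hand":0.06},{"tx":0,"ty":0,"tz":-0.03,"wx":0,"wy":0,"wz":0,"hand":0.06},{"tx":0,"ty":0,"tz":-0.02,"wx":0,"wy":0,"wz":0,"hand":0.06},{"tx":0,"ty":0,"tz":0,"wx":0,"wy":0,"wz":0,"hand":0.06},{"tx":0,"ty":0,"tz":0,"wx":0,"wy":0,"wz":0,"hand":0.06}]'

```text
time: 6.08
eef_pos: [0.4687, 0.1894, 0.1283]
tool_rot: [-3.119, 0.367, -0.004]
wrist_force: [-1.0, -0.3, -0.7]
width: 0.0599
finger_force: 0.0
```

```bash
python3 - <<'E'
from h import *
s=status.get_state(); print(s['time'],s['eef_pos'],R(s['tool_rot']).round(3),s['wrist_force'])
p,im,d=snap('wrist'); cv2.imwrite('pics/w2.png',im[:,:,::-1]); np.savez('pics/w2.npz',im=im,d=d,**p)
P=cloud(p,d)
for lo,hi in ((.016,.025),(.003,.012),(.064,.074),(.05,.058)):
    m=(P[...,2]>lo)&(P[...,2]<hi)&(abs(P[...,0]-.54)<.1)&(abs(P[...,1]-.17)<.08)
    k,lab,st,ce=cv2.connectedComponentsWithStats(m.astype(np.uint8))
    for i in range(1,k):
        if st[i,4]>150: q=P[lab==i];print(lo,st[i],np.median(q,0).round(4),cv2.minAreaRect(q[:,:2].astype(np.float32)*1000))
E
```

```text
6.0833 [0.468665   0.18940391 0.12831588] [[ 0.973 -0.232  0.003]
 [-0.232 -0.973  0.001]
 [ 0.002 -0.001 -1.   ]] [-1.0331107  -0.26659908 -0.71063142]
0.016 [271  24  10  98 227] [0.589  0.188  0.0237] ((589.4547119140625, 188.72607421875), (5.517477989196777, 61.67686080932617), 74.5938491821289)
0.016 [308  24  18  12 167] [0.6101 0.1562 0.0213] ((609.5679931640625, 156.26687622070312), (11.038994789123535, 7.598507881164551), 78.44091796875)
0.016 [283  94   9  30 206] [0.5646 0.1874 0.0213] ((565.867431640625, 187.28720092773438), (4.988677501678467, 19.293630599975586), 78.8046646118164)
0.016 [343  95   9  28 192] [0.5557 0.1476 0.0212] ((556.2822875976562, 147.27915954589844), (5.104696750640869, 17.710416793823242), 76.63243103027344)
0.016 [ 297  152   44   45 1483] [0.5179 0.1765 0.0212] ((517.5817260742188, 176.58230590820312), (30.65643310546875, 30.331127166748047), 61.27197265625)
0.003 [  255     0   123   224 11521] [0.5277 0.1811 0.0087] ((556.1512451171875, 168.63339233398438), (84.64186096191406, 155.31405639648438), 77.03675079345703)
0.003 [ 292   90   51   34 1392] [0.5618 0.167  0.0087] ((563.6913452148438, 166.74923706054688), (36.10542678833008, 22.786787033081055), 76.83676147460938)
0.064 [ 278    2   78   89 2765] [0.5912 0.1611 0.0698] ((588.2982788085938, 161.35498046875), (41.57358932495117, 44.63554763793945), 76.75651550292969)
0.05 [298 123  40  17 609] [0.5452 0.1708 0.0546] ((545.322021484375, 170.78204345703125), (23.811901092529297, 9.561866760253906), 76.75896453857422)
```

View pics/w2.png

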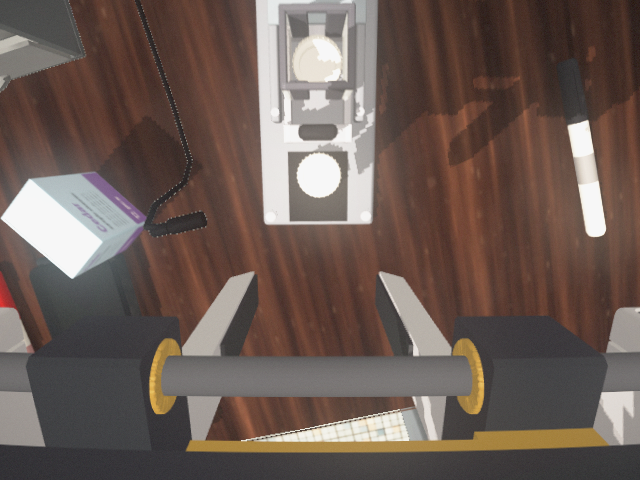

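The cap lies on the base at (318,175), at (0.5176, 0.1766) with its top at 21 mm. It is 72.5 mm ahead of the origin, and the slide is home with the tab at (318,131). I'm going down on the cap.

Call:
arm_command --motion '[{"tx":0.026,"ty":0.001,"tz":0,"wx":0,"wy":0,"wz":0,"hand":0.06},{"tx":0.025,"ty":0,"tz":0,"wx":0,"wy":0,"wz":0,"hand":0.06},{"tx":0,"ty":0,"tz":0.03,"wx":0,"wy":0,"wz":0,"hand":0.06},{"tx":0,"ty":0,"tz":0.03,"wx":0,"wy":0,"wz":0,"hand":0.06},{"tx":0,"ty":0,"tz":0.02,"wx":0,"wy":0,"wz":0,"hand":0.06},{"tx":0,"ty":0,"tz":0.01,"wx":0,"wy":0,"wz":0,"hand":0.06},{"tx":0,"ty":0,"tz":0.004,"wx":0,"wy":0,"wz":0,"hand":0.06},{"tx":0,"ty":0,"tz":0,"wx":0,"wy":0,"wz":0,"hand":0.06},{"tx":0,"ty":0,"tz":0,"wx":0,"wy":0,"wz":0,"hand":0.06},{"tx":0,"ty":0,"tz":0,"wx":0,"wy":0,"wz":0,"hand":0.06}]'

```text
time: 6.97
eef_pos: [0.5184, 0.1767, 0.0345]
tool_rot: [-3.119, 0.367, -0.004]
wrist_force: [0.4, 0.6, -0.2]
width: 0.0601
finger_force: 0.0
```

Call:
arm_command --motion '[{"tx":-0.001,"ty":0,"tz":0.0025,"wx":0,"wy":0,"wz":0,"hand":0.06},{"tx":0,"ty":0,"tz":0.002,"wx":0,"wy":0,"wz":0,"hand":0.06},{"tx":0,"ty":0,"tz":0,"wx":0,"wy":0,"wz":0,"hand":0.06},{"tx":0,"ty":0,"tz":0,"wx":0,"wy":0,"wz":0,"hand":0.06}]'

```text
time: 7.3
eef_pos: [0.5164, 0.1767, 0.0292]
tool_rot: [-3.12, 0.367, -0.001]
wrist_force: [-0.2, 0.1, -0.3]
width: 0.0602
finger_force: 0.0
```

Call:
arm_command --motion '[{"tx":0,"ty":0,"tz":0,"wx":0,"wy":0,"wz":0,"hand":0.0},{"tx":0,"ty":0,"tz":0,"wx":0,"wy":0,"wz":0,"hand":0.0},{"tx":0,"ty":0,"tz":0,"wx":0,"wy":0,"wz":0,"hand":0.0},{"tx":0,"ty":0,"tz":0,"wx":0,"wy":0,"wz":0,"hand":0.0},{"tx":0,"ty":0,"tz":0,"wx":0,"wy":0,"wz":0,"hand":0.0},{"tx":0,"ty":0,"tz":0,"wx":0,"wy":0,"wz":0,"hand":0.0}]' --squeeze 50

```text
time: 7.8
eef_pos: [0.5165, 0.1766, 0.0289]
tool_rot: [3.12, -0.367, 0.0]
wrist_force: [0.2, 0.7, 0.5]
width: 0.0297
finger_force: 50.0
```

Call:
arm_command --motion '[{"tx":0,"ty":0,"tz":-0.02,"wx":0,"wy":0,"wz":0,"hand":0.0},{"tx":0,"ty":0,"tz":-0.035,"wx":0,"wy":0,"wz":0,"hand":0.0},{"tx":0,"ty":0,"tz":-0.035,"wx":0,"wy":0,"wz":0,"hand":0.0},{"tx":0,"ty":0,"tz":-0.03,"wx":0,"wy":0,"wz":0,"hand":0.0},{"tx":0,"ty":0.02,"tz":0,"wx":0,"wy":0,"wz":0,"hand":0.0},{"tx":0,"ty":0.035,"tz":0,"wx":0,"wy":0,"wz":0,"hand":0.0},{"tx":-0.004,"ty":0.035,"tz":0,"wx":0,"wy":0,"wz":0,"hand":0.0},{"tx":-0.004,"ty":0.035,"tz":0,"wx":0,"wy":0,"wz":0,"hand":0.0},{"tx":-0.004,"ty":0.035,"tz":0,"wx":0,"wy":0,"wz":0,"hand":0.0},{"tx":-0.004,"ty":0.035,"tz":0,"wx":0,"wy":0,"wz":0,"hand":0.0},{"tx":0,"ty":0.035,"tz":0,"wx":0,"wy":0,"wz":0,"hand":0.0},{"tx":0,"ty":0.035,"tz":0,"wx":0,"wy":0,"wz":0,"hand":0.0},{"tx":0,"ty":0.035,"tz":0,"wx":0,"wy":0,"wz":0,"hand":0.0},{"tx":0,"ty":0.023,"tz":0,"wx":0,"wy":0,"wz":0,"hand":0.0},{"tx":0,"ty":0,"tz":0,"wx":0,"wy":0,"wz":0,"hand":0.0},{"tx":0,"ty":0,"tz":0,"wx":0,"wy":0,"wz":0,"hand":0.0},{"tx":0,"ty":0,"tz":0,"wx":0,"wy":0,"wz":0,"hand":0.0}]'

```text
time: 9.22
eef_pos: [0.4258, -0.1331, 0.1489]
tool_rot: [-3.119, 0.368, 0.0]
wrist_force: [0.2, 0.5, 0.6]
width: 0.0298
finger_force: 50.0
```

```bash
python3 - <<'E'
from h import *
s=status.get_state(); print(s['time'],s['eef_pos'],R(s['tool_rot']).round(3),s['wrist_force'],s['width'])
p,im,d=snap('wrist'); cv2.imwrite('pics/w3.png',im[:,:,::-1]); np.savez('pics/w3.npz',im=im,d=d,**p)
P=cloud(p,d)
for lo,hi in ((.065,.08),(.03,.038)):
    m=(P[...,2]>lo)&(P[...,2]<hi)&(abs(P[...,0]-.5)<.1)&(abs(P[...,1]+.2)<.15)
    k,lab,st,ce=cv2.connectedComponentsWithStats(m.astype(np.uint8))
    for i in range(1,k):
        if st[i,4]>60: q=P[lab==i];print(lo,st[i],np.median(q,0).round(4),cv2.minAreaRect(q[:,:2].astype(np.float32)*1000))
for n in ('scene','side'):
    p,im,d=snap(n); np.savez(f'pics/{n}3.npz',im=im,d=d,**p); cv2.imwrite(f'pics/{n}3.png',im[:,:,::-1])
E
```

```text
9.2167 [ 0.42584328 -0.1331425   0.14890179] [[ 0.973 -0.233 -0.   ]
 [-0.233 -0.973  0.001]
 [-0.    -0.001 -1.   ]] [0.20176144 0.47419093 0.62468251] 0.029797557546708025
0.065 [ 475   53   58   58 2551] [ 0.5046 -0.2659  0.0759] ((504.4380798339844, -267.55352783203125), (31.686817169189453, 31.06874656677246), 7.141037464141846)
0.065 [ 385   83   55   55 2336] [ 0.5009 -0.2094  0.0761] ((500.6905517578125, -210.11984252929688), (31.240053176879883, 31.007047653198242), 8.209033966064453)
0.065 [302 120  39  40 716] [ 0.4972 -0.1529  0.0725] ((496.7740783691406, -152.72760009765625), (23.470603942871094, 23.44152069091797), 76.80638122558594)
0.03 [  267    36   263   156 14697] [ 0.5008 -0.1957  0.0347] ((500.6885681152344, -210.87155151367188), (58.73278045654297, 178.70709228515625), 3.8773410320281982)
0.03 [309 128  25  25 421] [ 0.4971 -0.1532  0.037 ] ((497.05615234375, -153.16015625), (16.971529006958008, 16.5078067779541), 76.57546997070312)
```

View pics/w3.png

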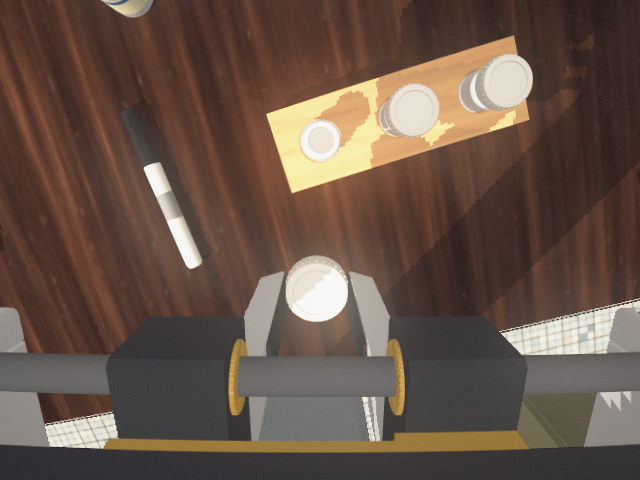

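The view shows the open vial's mouth at (320,141), with the capped vials at (411,110) and (503,82). The cap is held level at (317,289). Next I'll measure the held cap with the same camera.

```bash
python3 - <<'E'
from h import *
z=np.load('pics/w3.npz'); p={k:z[k] for k in z.files}; P=cloud(p,p['d']); im=p['im']
sub=np.zeros((480,640),bool); sub[245:330,280:356]=1
m=sub&(P[...,2]>.132)&(P[...,2]<.148)&(im.min(2)>120)
k,lab,st,ce=cv2.connectedComponentsWithStats(m.astype(np.uint8)); i=np.argmax(st[1:,4])+1
q=P[lab==i]; print(st[i],np.percentile(q,[2,50,98],axis=0).round(4)); zt=np.median(q[:,2])
print(cv2.minAreaRect(q[:,:2].astype(np.float32)*1000), cv2.minEnclosingCircle(q[:,:2].astype(np.float32)*1000))
c=q[:,:2].mean(0); A=np.c_[q[:,:2]-c,np.ones(len(q))]; print('tilt',np.linalg.lstsq(A,q[:,2],rcond=None)[0])
T=np.array([.42584,-.13314]); print(R(status.get_state()['tool_rot'])[:2,:2].T@(c-T))
E
```

```text
[ 286  256   62   65 3269] [[ 0.4141 -0.1473  0.1341]
 [ 0.429  -0.1337  0.1411]
 [ 0.4424 -0.1199  0.1426]]
((427.6915588378906, -133.39041137695312), (29.865772247314453, 31.23811149597168), 76.02033233642578) ((427.5295104980469, -132.15701293945312), 16.82337760925293)
tilt [-0.07193651  0.01784842  0.14079005]
[ 0.00306045 -0.00017816]
```

```bash
python3 - <<'E'
from h import *
z=np.load('pics/w3.npz'); p={k:z[k] for k in z.files}; P=cloud(p,p['d'])
T=np.array([.42584,-.13314]); Rt=R(status.get_state()['tool_rot'])[:2,:2]
sub=np.zeros((480,640),bool); sub[245:330,280:356]=1
for lo in (.1385,.1395,.1402):
    m=sub&(P[...,2]>lo)&(P[...,2]<.144)
    q=P[m]; l=(q[:,:2]-T)@Rt; l=l[np.hypot(*l.T)<.022]; 
    r=cv2.minAreaRect(l.astype(np.float32)*1000); print(lo,len(l),r,np.percentile(l,[1,50,99],axis=0).round(4))
    c=q[:,:2].mean(0); print('tilt',np.linalg.lstsq(np.c_[q[:,:2]-c,np.ones(len(q))],q[:,2],rcond=None)[0])
print('delta vial-TCP in tool',(np.array([.4968,-.1527])-T)@Rt)
E
```

```text
0.1385 3174 ((1.7584056854248047, 1.2323551177978516), (35.693092346191406, 31.086437225341797), 82.18305969238281) [[-0.0124 -0.0152]
 [ 0.0026  0.0001]
 [ 0.0164  0.0151]]
tilt [-0.01221941  0.00413821  0.14117303]
0.1395 3077 ((1.8158187866210938, 1.3371543884277344), (35.44773483276367, 30.902938842773438), 82.32565307617188) [[-0.0124 -0.0151]
 [ 0.0024  0.0001]
 [ 0.0161  0.0149]]
tilt [-0.00468631  0.00265191  0.14124021]
0.1402 2851 ((1.8210515975952148, -1.1108169555664062), (30.68119239807129, 34.960514068603516), 12.474011421203613) [[-0.0122 -0.0151]
 [ 0.0022 -0.0004]
 [ 0.0158  0.0149]]
tilt [-0.00191747  0.00165968  0.14134379]
delta vial-TCP in tool [0.0735574  0.00268769]
```

Call:
arm_command --motion '[{"tx":0.02,"ty":0.0027,"tz":0,"wx":0,"wy":0,"wz":0,"hand":0.0},{"tx":0.03,"ty":0,"tz":0,"wx":0,"wy":0,"wz":0,"hand":0.0},{"tx":0.022,"ty":0,"tz":0,"wx":0,"wy":0,"wz":0,"hand":0.0},{"tx":0,"ty":0,"tz":0.02,"wx":0,"wy":0,"wz":0,"hand":0.0},{"tx":0,"ty":0,"tz":0.02,"wx":0,"wy":0,"wz":0,"hand":0.0},{"tx":0,"ty":0,"tz":0.008,"wx":0,"wy":0,"wz":0,"hand":0.0},{"tx":0,"ty":0,"tz":0,"wx":0,"wy":0,"wz":0,"hand":0.0},{"tx":0,"ty":0,"tz":0,"wx":0,"wy":0,"wz":0,"hand":0.0},{"tx":0,"ty":0,"tz":0,"wx":0,"wy":0,"wz":0,"hand":0.0}]' --squeeze 60

```text
time: 10.12
eef_pos: [0.496, -0.1531, 0.1019]
tool_rot: [3.12, -0.366, 0.003]
wrist_force: [-0.8, 1.3, -0.6]
width: 0.0296
finger_force: 60.0
```

```bash
python3 - <<'E'
from h import *
s=status.get_state(); T=s['eef_pos']; Rt=R(s['tool_rot']); print(s['time'],T,s['wrist_force'])
cap=T+Rt@[.0015,0,.0142]; print('cap',cap,'err tool',Rt.T@(np.array([.4968,-.1527,.072])-cap))
ims=[]
for n in ('scene','side','wrist'):
    p,im,d=snap(n); 
    # project predicted mouth for crop
    uv=cv2.projectPoints(np.array([[.4968,-.1527,.08]]),np.array(p['rvec']),np.array(p['tvec']),np.array([[p['fx'],0,p['cx']],[0,p['fy'],p['cy']],[0,0,1.]]),np.array([p['k1'],0,0,0]))[0].ravel().astype(int)
    c=im[max(0,uv[1]-30):uv[1]+30,max(0,uv[0]-35):uv[0]+35,::-1]; print(n,uv); ims.append(cv2.resize(c,(260,223),interpolation=cv2.INTER_CUBIC))
cv2.imwrite('pics/c4.png',np.hstack(ims))
E
```

```text
10.1167 [ 0.49595323 -0.1530571   0.10188632] [-0.8207867   1.30085439 -0.55444053]
cap [ 0.49743412 -0.15341519  0.08768883] err tool [-0.00080843 -0.0005553   0.01568729]
scene [371 260]
side [361 219]
wrist [315 283]
```

View pics/c4.png

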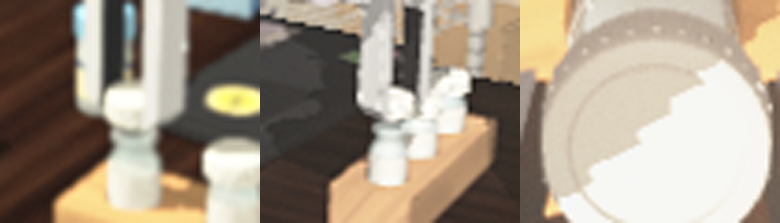

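The crops show the cap just above the vial's mouth in the scene and side views. The side view leaves the sideways fit unclear, so I'll check it with numbers.

```bash
python3 - <<'E'
from h import *
s=status.get_state(); print(s['eef_pos'])
for n in ('scene','side'):
    p,im,d=snap(n); np.savez(f'pics/{n}5.npz',im=im,d=d,**p); P=cloud(p,d); o=rays(p,[[0,0]])[0]
    def rep(name,m):
        q=P[m]
        # lateral centre as seen from camera
        u=np.array([.4968,-.1527])-o[:2]; u/=np.linalg.norm(u); w=np.array([-u[1],u[0]])
        l=(q[:,:2]-[.4968,-.1527])@w; print(n,name,len(q),'lat',np.percentile(l,[2,50,98]).round(4),'front',np.percentile((q[:,:2]-[.4968,-.1527])@u,2).round(4),'w',w.round(2))
    near=np.hypot(P[...,0]-.4968,P[...,1]+.1527)<.026
    wh=(im.min(2)>150)
    for a,b in ((.036,.05),(.05,.06),(.062,.072),(.082,.0895),(.0895,.098)): rep((a,b),near&(P[...,2]>a)&(P[...,2]<b))
E
```

```text
[ 0.4959237  -0.1533833   0.10207817]
scene (0.036, 0.05) 86 lat [-0.0133  0.0001  0.0118] front -0.0165 w [-0.54  0.84]
scene (0.05, 0.06) 80 lat [-0.0131 -0.0016  0.0119] front -0.0148 w [-0.54  0.84]
scene (0.062, 0.072) 76 lat [-0.0118 -0.0004  0.0102] front -0.0132 w [-0.54  0.84]
scene (0.082, 0.0895) 54 lat [-0.0159  0.0046  0.0202] front -0.0235 w [-0.54  0.84]
scene (0.0895, 0.098) 118 lat [-0.0066  0.0066  0.0234] front -0.024 w [-0.54  0.84]
side (0.036, 0.05) 50 lat [-0.0087  0.0027  0.0145] front -0.0169 w [0.91 0.42]
side (0.05, 0.06) 48 lat [-0.0082  0.0034  0.015 ] front -0.0153 w [0.91 0.42]
side (0.062, 0.072) 43 lat [-0.0071  0.003   0.0133] front -0.0125 w [0.91 0.42]
side (0.082, 0.0895) 37 lat [-0.0192 -0.0038  0.0195] front -0.0209 w [0.91 0.42]
side (0.0895, 0.098) 55 lat [-0.0206 -0.0055  0.0086] front -0.0238 w [0.91 0.42]
```

```bash
python3 - <<'E'
from h import *
z=np.load('pics/side5.npz'); im=z['im']
c=im[195:250,330:390,::-1]; cv2.imwrite('pics/c5.png',cv2.resize(c,(600,550),interpolation=cv2.INTER_NEAREST))
E
```

```text
(no output)
```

View pics/c5.png

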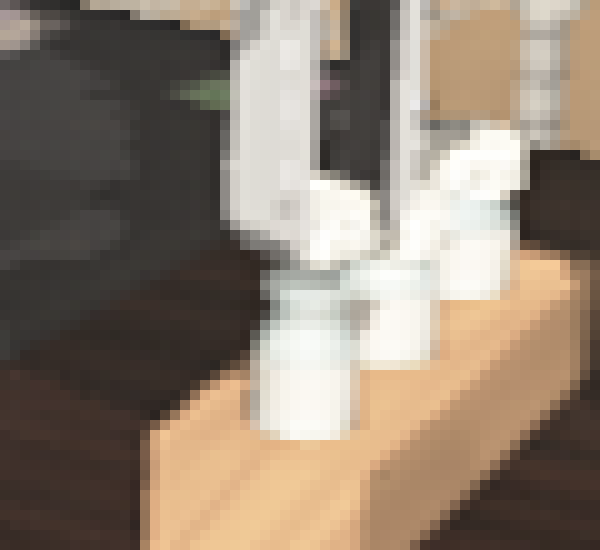

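The side crop shows the cap, with its right edge at (382,220), just above the vial rim at (310,275). The sideways fit agrees within about one pixel (2.5 mm). The wrist measurement is finer and gives an error of 0.5 mm or less, so I'm going down with force feedback.

Call:
arm_command --motion '[{"tx":-0.0005,"ty":-0.0005,"tz":0.003,"wx":0,"wy":0,"wz":0,"hand":0.0},{"tx":0,"ty":0,"tz":0.003,"wx":0,"wy":0,"wz":0,"hand":0.0},{"tx":0,"ty":0,"tz":0.003,"wx":0,"wy":0,"wz":0,"hand":0.0},{"tx":0,"ty":0,"tz":0.002,"wx":0,"wy":0,"wz":0,"hand":0.0},{"tx":0,"ty":0,"tz":0,"wx":0,"wy":0,"wz":0,"hand":0.0},{"tx":0,"ty":0,"tz":0,"wx":0,"wy":0,"wz":0,"hand":0.0}]'

```text
time: 10.87
eef_pos: [0.4957, -0.1529, 0.0904]
tool_rot: [3.12, -0.367, 0.003]
wrist_force: [1.0, -0.1, 4.1]
width: 0.0297
finger_force: 60.0
```

Call:
arm_command --motion '[{"tx":0,"ty":0,"tz":0.002,"wx":0,"wy":0,"wz":0,"hand":0.0},{"tx":0,"ty":0,"tz":0.002,"wx":0,"wy":0,"wz":0,"hand":0.0},{"tx":0,"ty":0,"tz":0.001,"wx":0,"wy":0,"wz":0,"hand":0.0},{"tx":0,"ty":0,"tz":0,"wx":0,"wy":0,"wz":0,"hand":0.0},{"tx":0,"ty":0,"tz":0,"wx":0,"wy":0,"wz":0,"hand":0.0}]'

```text
time: 11.28
eef_pos: [0.4946, -0.1525, 0.0842]
tool_rot: [-3.12, 0.367, 0.002]
wrist_force: [1.6, -1.4, -4.3]
width: 0.0299
finger_force: 60.0
```

Call:
arm_command --motion '[{"tx":0,"ty":0,"tz":0.002,"wx":0,"wy":0,"wz":0,"hand":0.0},{"tx":0,"ty":0,"tz":0.001,"wx":0,"wy":0,"wz":0,"hand":0.0},{"tx":0,"ty":0,"tz":0,"wx":0,"wy":0,"wz":0,"hand":0.0},{"tx":0,"ty":0,"tz":0,"wx":0,"wy":0,"wz":0,"hand":0.0},{"tx":0,"ty":0,"tz":0,"wx":0,"wy":0,"wz":0,"hand":0.0}]'

```text
time: 11.7
eef_pos: [0.4948, -0.1526, 0.0838]
tool_rot: [3.12, -0.367, 0.001]
wrist_force: [-1.9, 0.9, 12.3]
width: 0.0294
finger_force: 60.0
```

Clicked and home; 3 mm more took the force from -4 to +12 N with little motion. I'll bear down a bit more.

Call:
arm_command --motion '[{"tx":0,"ty":0,"tz":0.0015,"wx":0,"wy":0,"wz":0,"hand":0.0},{"tx":0,"ty":0,"tz":0.001,"wx":0,"wy":0,"wz":0,"hand":0.0},{"tx":0,"ty":0,"tz":0,"wx":0,"wy":0,"wz":0,"hand":0.0},{"tx":0,"ty":0,"tz":0,"wx":0,"wy":0,"wz":0,"hand":0.0},{"tx":0,"ty":0,"tz":0,"wx":0,"wy":0,"wz":0,"hand":0.0},{"tx":0,"ty":0,"tz":0,"wx":0,"wy":0,"wz":0,"hand":0.0},{"tx":0,"ty":0,"tz":0,"wx":0,"wy":0,"wz":0,"hand":0.0},{"tx":0,"ty":0,"tz":0,"wx":0,"wy":0,"wz":0,"hand":0.0}]'

```text
time: 12.37
eef_pos: [0.4948, -0.1526, 0.0837]
tool_rot: [3.119, -0.366, 0.002]
wrist_force: [-6.0, 2.2, 28.1]
width: 0.0296
finger_force: 60.0
```

```bash
python3 - <<'E'
from h import *
s=status.get_state(); print(s['time'],s['eef_pos'],s['wrist_force'],s['width'])
p,im,d=snap('wrist'); P=cloud(p,d)
m=(np.hypot(P[...,0]-.4968,P[...,1]+.1527)<.02)&(P[...,2]>.066)&(P[...,2]<.09); m[:230]=0
q=P[m]; t=q[q[:,2]>np.median(q[:,2])-.002]; c=t[:,:2].mean(0)
print(len(t),np.median(t,0),np.linalg.lstsq(np.c_[t[:,:2]-c,np.ones(len(t))],t[:,2],rcond=None)[0])
p,im,d=snap('side'); P=cloud(p,d); m=(abs(P[...,2]-.054)<.003)&(np.hypot(P[...,0]-.545,P[...,1]-.171)<.03)&(im.max(2)<70); print('tab',m.sum(),np.median(P[m],0))
print(status.get_state()['wrist_force'])
E
```

```text
12.3667 [ 0.49484872 -0.15257802  0.0836751 ] [-6.01253094  2.18800342 28.08709327] 0.029642379829788432
3427 [ 0.49761864 -0.152887    0.07625173] [ 0.02297404 -0.00463841  0.07692207]
tab 28 [0.54659812 0.1747643  0.05306785]
[-5.93151544  2.58397284 28.47369177]
```

```bash
python3 -c "
from h import *
print(ctrl.job_done())"
```

```text
the job is handed in; nothing more can be done
None
```

The job is handed in, but no verdict came back: the delivered cap clicked onto the open vial, with its top measured at 76 mm, and it is still gripped at 60 N and pressed down at about 28 N, with the slide back home.

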